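# Close the telescoping pasta-sample tube

### The arm

A 6-joint arm with a two-finger parallel gripper is mounted at the origin on the work surface. World frame = base frame: x ahead of the robot, y to its left, z up, the work surface at z = 0. Lengths are in m, angles in rad, forces in N, time in s.
With the tool pointing down it reaches from about 0.35 to 1 m from the base axis. Payload 7.1 kg.
Tool frame: the origin (TCP) lies between the finger pads; the fingertips stand 22 mm ahead of it and the grasp point (between the pads) lies 3 mm ahead of it; z points along the fingers, y is the line along which they close (so a half turn about z gives the same grasp; the last joint's range is limited). The gripper opens to 85 mm and grips with 20 to 120 N. Pads are 22 mm wide; open, the fingers measure 114 mm over their backs; the gripper's body (76 mm by 85 mm) begins 54 mm behind the grasp point. The pads swing forward as they close: fully open they stand 13 mm farther back than shut.
Start: joints at [1.148, 0.423, 1.63, -0, 1.089, -0.019], TCP at [0.246, 0.575, 0.253] pointing down, gripper open.
Joint ranges: [-3, 3], [-0.9, 2.11], [0.09, 2.58], [-1.31, 4.45], [0.11, 2.69], [-2.54, 2.54]. Speed limits (rad/s): [2.39, 2.39, 3.01, 3.14, 3.14, 3.14].

### API

Orientations are given as a rotation vector (axis times angle).
In Python, from rig import manip gives the robot as it stands. The module is installed in compiled form; this text tells all that it offers. Calls block until the motion is done:
- manip.move_to(position, orientation): joint-space move of the TCP to a pose.
- manip.servo_line(position, orientation=None, rate=0.15): straight line of the TCP; orientation=None keeps the orientation; rate is the mean speed in m/s.
- manip.set_joints(angles): joint-space move.
- manip.command_gripper(opening, f_grip=None): finger opening in m; f_grip is the grip in N (None keeps the last); returns when the fingers have stopped.
- manip.hold(seconds).
- manip.solve_ik(position, orientation): joint angles nearest the present ones, or None.
- manip.camera(name): name is "scene" or "top" or "wrist"; returns a dict with "image" (384x512x3 uint8, red, green, blue), "fx", "fy", "cx", "cy" (pixels), "cam_to_world" (4x4, takes a point from camera to world coordinates); the wrist camera has in their place "mount" (4x4, takes a point from camera to tool coordinates, whose origin is the TCP and whose axes are the flange's). Camera axes: x right, y down, z forward; pixel columns grow to the right and rows downward; lengths in m; the calibration is good to about 2 mm. The wrist camera is an equidistant fisheye: a pixel r from the principal point sees the ray r / f radians off the axis. A picture is of the moment at which its call begins: read the wrist's pose just before it. There is no depth.
A pose or a line that the arm cannot do raises manip.IKError and nothing moves.
- manip.sign_off(): hands the job in; it is judged then, once.
Readings, each from a call of its own:
- manip.get_time(): time.
- manip.get_joint_positions(): joint angles.
- manip.get_joint_vel(): joint speeds.
- manip.get_tau(): joint torques, N m.
- manip.get_position(): TCP position.
- manip.get_ee_rot(): TCP orientation.
- manip.get_contact_force(): force on the tool from outside, world axes, zero at the start.
- manip.get_torque(): the same for the moment, N m.
- manip.get_width(): finger opening in m.
- manip.get_grip_force(): force on a finger pad.
Only numpy, scipy, OpenCV 4.12 (cv2) and the standard library are available. Lean on these libraries where they do the work, as an engineer would, in place of code of your own. Each camera call takes 0.05 s, during which the arm holds its last target. There are 200 camera calls.

### The job

Close the empty telescoping pasta-sample tube lying in its cradle: lift off the saddle-shaped spacer that straddles the innermost sleeve and stand it on its legs in the empty steel tray. Then push gently and slowly on the tube's capped end until it is fully home, the innermost sleeve going all the way into the middle sleeve before the middle sleeve goes into the outer tube. Leave the dishes and the small jar around it where they are.

Things in the scene. Friction and masses are not known exactly. Their poses are not given: they have to be found in the camera images.
- tube: Outer tube, white plastic, 62 mm diameter, 120 mm long, clamped lying in a low aluminium cradle fixed to the table (base 110 x 130 x 12 mm; clamps 90 mm wide, tops 89 mm high). Origin: on the table under the tube's middle. Axis = its y, 55 mm above the table; the outer tube spans y = -60 to +60 mm; the sleeves come out at the +y end and close towards -y.
- middle_sleeve (a joint): How far the middle sleeve (white, 51 mm diameter, with a black collar 58 mm diameter and 8 mm thick at its +y end) is drawn out of the outer tube, m: 0 fully home (collar against the outer tube's end), starts at 0.055 to 0.075. It holds itself by friction: about 8 N along the axis moves it, plus 25 N per m/s; no spring.
- inner_sleeve (a joint): How far the innermost sleeve (white, 40 mm diameter) is drawn out of the middle one, m: 0 fully home (end cap against the collar), starts at 0.070 to 0.095. Friction about 2 N, but trapped air resists with 60 N per m/s: pushed faster than some 70 mm/s it drags the middle sleeve in too early, so push at about 30 mm/s. No spring.
- middle_rim (a point): Centre of the outer (+y) face of the middle sleeve's black collar; on the tube's axis, axes as the tube's.
- inner_end (a point): Centre of the flat outer (+y) face of the innermost sleeve's black end cap, a closed disc of 50 mm diameter, 8 mm thick, 55 mm above the table; the place to push, towards the tube's -y. Axes as the tube's. With both sleeves home it lies 76 mm from the tube's origin along y.
- saddle: Loose grey plastic spacer, upside-down U, 60 (x) x 32 (y) x 80 mm high, 60 g, straddling the bare innermost sleeve and blocking it. Two 8 mm legs, 44 mm apart; bridge top 42 mm above the feet; on it a tab 12 mm thick (x), 32 mm wide (y), 38 mm tall. Origin: midway between the feet, z up; on the tube 43 mm above the table, axes as the tube's. It lifts straight up.
- saddle_grip (a point): Where to pinch the saddle: middle of the tab's thickness, 65 mm above the feet (15 mm below the tab's top, 23 mm above the bridge). Close the fingers along the saddle's x.
- tray: Empty open steel tray, 150 x 130 mm (its x, y), 28 mm high, walls and floor 4 mm thick, fixed to the table to one side of the tube. Origin: centre of its underside.
- dish_stack: Stack of three flat round sample dishes, 96 mm diameter, 51 mm high, origin under its centre, on the other side of the tube from the tray. Bystander.
- dish: One flat round sample dish beside the tube (its +x side), 96 mm diameter, 17 mm high, origin under its centre. Bystander.
- small_jar: Small amber jar with a white lid beside the tube (its -x side), 56 mm diameter, 70 mm high, origin under its centre. Bystander.
Things that resemble listed ones, but are neither listed nor needed, are in the scene too. What is shaped like the tube but blue or pink is not meant.

How it is judged:
On the way, in this order (a step that is already met when the one before it is completed fails the run):
1. the saddle stands on its legs in the tray, released (x of saddle in the frame of tray between -0.06 and 0.06 m and y of saddle in the frame of tray between -0.05 and 0.05 m and z of saddle in the frame of tray below 0.012 m and angle between saddle's own z axis and vertical below 0.15 rad and linear speed of saddle below 0.03 m/s and contact force between the fingers and saddle below 0.05 N), for 0.2 s.
2. the innermost sleeve is home in the middle sleeve while the middle sleeve is still drawn out (value of joint inner_sleeve below 0.004 m and value of joint middle_sleeve above 0.03 m), for 0.1 s.
At the end, for the whole second after the job is handed in: Both sleeves are home (each drawn out less than 4 mm) and the saddle stands at rest on its legs in the tray (feet on the floor, tilted less than 0.15 rad) (value of joint each of inner_sleeve, middle_sleeve below 0.004 m and x of saddle in the frame of tray between -0.06 and 0.06 m and y of saddle in the frame of tray between -0.05 and 0.05 m and z of saddle in the frame of tray below 0.012 m and angle between saddle's own z axis and vertical below 0.15 rad and linear speed of saddle below 0.03 m/s); the robot touches nothing.
It fails at once if the middle sleeve is moved by more than 15 mm while the innermost sleeve is still drawn out (distance of middle_rim from where it was at the start of the episode above 0.015 m and value of joint inner_sleeve above 0.006 m).
It fails at once if the fingers press on the tube with more than 45 N (contact force between the fingers and tube above 45 N).
It fails at once if a dish or the small jar is moved more than 30 mm or the jar is knocked over (distance of any of dish_stack, dish, small_jar from where it was at the start of the episode above 0.03 m or angle between small_jar's own z axis and vertical above 0.5 rad).
It also fails if it takes over 61 s, if anything falls off the work surface, if the arm or the gripper's body presses on something with over 40 N, if the wrist force passes 120 N, or if a joint passes its speed limit or range.

## Working session

There is one attempt and no reset: what is moved stays moved. The work goes in short steps, each a Python script; the robot and the scene stay as the last script left them, time stands still between calls to the robot, and variables do not carry over. Pictures are saved under pics/ and viewed, at most 10 in all, crops included, and the job is handed in when it is done.

```bash
mkdir -p pics; python3 - <<'E'
from rig import manip
import cv2,numpy as np,pickle
d={}
for n in("scene","top"):
    c=manip.camera(n);d[n]=c
    cv2.imwrite(f"pics/{n}0.png",c["image"][:,:,::-1])
    print(n,c["fx"],c["fy"],c["cx"],c["cy"],np.round(c["cam_to_world"],3).tolist())
pickle.dump(d,open("c0.pkl","wb"))
E
```

```text
scene 440.85118832145986 440.85118832145986 264.8316439904661 193.61660608557634 [[0.49, 0.73, -0.477, 0.996], [0.872, -0.407, 0.273, -0.321], [0.005, -0.549, -0.836, 1.052], [0.0, 0.0, 0.0, 1.0]]
top 392.60243450174784 392.60243450174784 256.77603334410384 196.4679371678098 [[0.0, -0.997, 0.082, 0.398], [-1.0, 0.0, 0.001, -0.002], [-0.001, -0.082, -0.997, 0.976], [0.0, 0.0, 0.0, 1.0]]
```

View pics/top0.png

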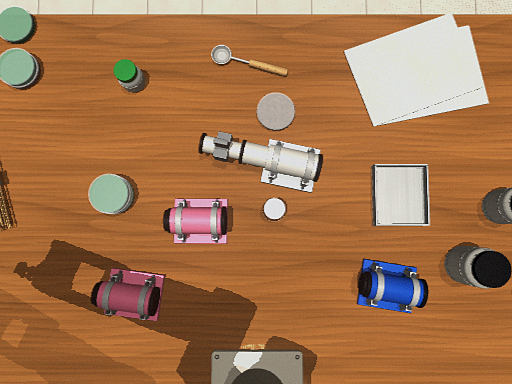

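View pics/scene0.png

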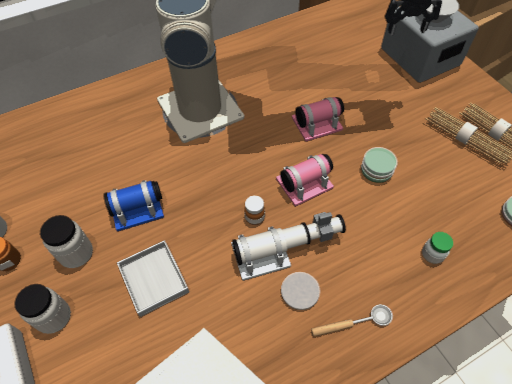

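The top view shows the white tube's outer body near (290,163), the saddle at (222,147) and the cap at (203,144). The tray is at (401,195), the dish at (276,111), the jar at (274,208) and the dish stack at about (110,193). There are also blue (393,287) and pink (197,220) and (126,295) look-alikes. Only the tube at (290,163) is white with its sleeves out and a saddle on it, so that's the one meant. I'll confirm it with an enlarged crop.

```bash
cat >h.py <<'E'
import numpy as np,cv2
from scipy.spatial.transform import Rotation as R
def cast(c,px,z):
    px=np.atleast_2d(px).astype(float);M=np.array(c["cam_to_world"])
    d=np.c_[(px[:,0]-c["cx"])/c["fx"],(px[:,1]-c["cy"])/c["fy"],np.ones(len(px))]@M[:3,:3].T
    return M[:3,3]+d*((z-M[2,3])/d[:,2])[:,None]
def proj(c,p):
    M=np.array(c["cam_to_world"]);q=(np.atleast_2d(p)-M[:3,3])@M[:3,:3]
    return np.c_[c["fx"]*q[:,0]/q[:,2]+c["cx"],c["fy"]*q[:,1]/q[:,2]+c["cy"]]
E
python3 - <<'E'
import pickle
from h import *
d=pickle.load(open("c0.pkl","rb"))
t=d["top"]["image"][:,:,::-1];s=d["scene"]["image"][:,:,::-1]
a=cv2.resize(t[120:200,190:335],None,fx=5,fy=5,interpolation=cv2.INTER_CUBIC)
cv2.imwrite("pics/a.png",a)
# black parts of the tube in both views
for n,(x0,y0,x1,y1) in dict(top=(190,120,335,200),scene=(225,205,352,275)).items():
    im=d[n]["image"][y0:y1,x0:x1]
    m=(im.max(2)<50).astype(np.uint8)
    k,_,st,ce=cv2.connectedComponentsWithStats(m)
    for i in range(1,k):
        if st[i,4]>12: print(n,"black",ce[i]+[x0,y0],st[i])
# tray: low-saturation bright region
hsv=cv2.cvtColor(t,cv2.COLOR_BGR2HSV);m=((hsv[...,1]<40)).astype(np.uint8);m[:,:350]=0;m[:,450:]=0;m[:150]=0;m[240:]=0
c=max(cv2.findContours(m,0,2)[0],key=cv2.contourArea)
r=cv2.minAreaRect(c);print(r);P=cast(d["top"],cv2.boxPoints(r),.028)
print(P.round(3),P.mean(0),np.linalg.norm(np.diff(P,axis=0),axis=1))
E
```

```text
top black [201.48214286 142.80357143] [ 9 13  7 21 56]
top black [243.23076923 144.5       ] [51 20  5 11 26]
top black [222.85365854 145.07317073] [25 22 16  7 41]
top black [240.5        157.14705882] [49 30  4 14 34]
top black [318.31395349 167.69767442] [123  34  10  28  86]
top black [221.21212121 158.96969697] [25 37 13  5 33]
scene black [339.72222222 216.77777778] [112  10   6   5  18]
scene black [343.08 227.04] [116  16   4  12  25]
scene black [304.8125 225.8125] [77 18  6  8 16]
scene black [308.39285714 238.32142857] [82 27  4 13 28]
scene black [236.87735849 252.67924528] [  8  35   9  25 106]
((400.4999694824219, 194.49998474121094), (56.99999237060547, 60.99999237060547), -0.0)
[[ 0.407 -0.278  0.028]
 [ 0.555 -0.282  0.028]
 [ 0.555 -0.421  0.028]
 [ 0.407 -0.416  0.028]] [ 0.48123977 -0.34919982  0.028     ] [0.14839136 0.13892735 0.14842666]
```

View pics/a.png

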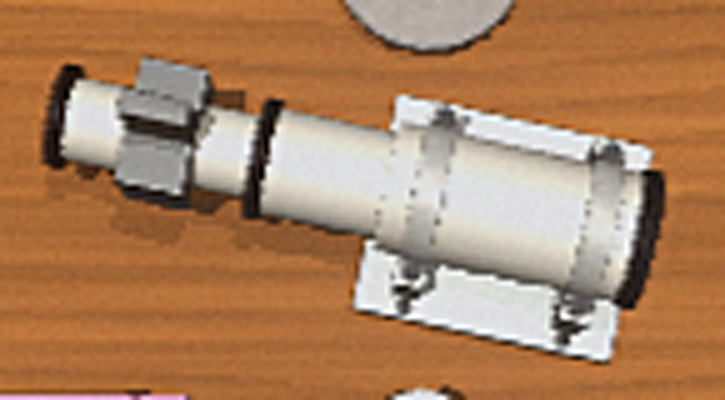

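The crop confirms the white tube: cap around crop (63,117), collar (265,158), far end (645,240), tab top around (160,105). Next I'll compute poses.

```bash
python3 - <<'E'
import pickle
from h import *
d=pickle.load(open("c0.pkl","rb"));t=d["top"]
px=lambda a:np.array(a)/5.+[190,120]-.4
P=cast(t,[px(q) for q in[(63,117),(265,158),(645,240)]],.055);print(P.round(4))
u=P[0]-P[2];u/=np.linalg.norm(u);print("axis",u,"len",np.linalg.norm(P[1]-P[0]),np.linalg.norm(P[2]-P[0]), "ang",np.arctan2(-u[0],u[1]))
T=cast(t,px((160,105)),.123)[0];print("tab",T)
r=T-P[2];print("along",r@u,"lateral",r[0]*u[1]-r[1]*u[0], "collar lat",(P[1]-P[2])[0]*u[1]-(P[1]-P[2])[1]*u[0])
s=d["scene"]
print("scene proj cap,collar,end,tab",proj(s,np.vstack([P,T])).round(1))
for n,q,z in(("dish",(276,111),.017),("jar",(274,208),.07),("stack",(110,193),.051)):print(n,cast(t,q,z).round(3))
from rig import manip
print(manip.get_ee_rot(),manip.camera("wrist")["mount"].round(3).tolist())
E
```

```text
[[ 0.6015  0.1289  0.055 ]
 [ 0.5817  0.0326  0.055 ]
 [ 0.5423 -0.1474  0.055 ]]
axis [0.20934788 0.97784123 0.        ] len 0.09823724812663175 0.28251656063378355 ang -0.21090801086210617
tab [0.59177598 0.07647024 0.123     ]
along 0.22926674682493914 lateral 0.0014867475176116654 collar lat 0.0007952963008239153
scene proj cap,collar,end,tab [[339.5 222.9]
 [304.  233. ]
 [234.3 252. ]
 [323.6 215.2]]
dish [[ 0.691 -0.049  0.017]]
jar [[ 0.446 -0.041  0.07 ]]
stack [[0.482 0.346 0.051]]
[-6.29953698e-01 -3.07744035e+00  2.22082721e-03] [[-0.001, -0.954, -0.299, 0.077], [1.0, -0.001, 0.0, 0.001], [-0.001, -0.299, 0.954, -0.121], [0.0, 0.0, 0.0, 1.0]]
```

```bash
cat >>h.py <<'E'
u=np.array([.20935,.97784,0]);xt=np.array([u[1],-u[0],0])
ROT=R.from_matrix(np.c_[u,xt,[0,0,-1]]).as_rotvec()
def wray(c,px,pos,rot):
    px=np.atleast_2d(px)-[c["cx"],c["cy"]];th=np.hypot(px[:,0]/c["fx"],px[:,1]/c["fy"])
    ph=np.arctan2(px[:,1],px[:,0]);d=np.c_[np.sin(th)*np.cos(ph),np.sin(th)*np.sin(ph),np.cos(th)]
    M=np.array(c["mount"]);Q=R.from_rotvec(rot).as_matrix()
    return pos+Q@M[:3,3],d@(Q@M[:3,:3]).T
def wcast(c,px,pos,rot,z):
    o,d=wray(c,px,pos,rot);return o+d*((z-o[2])/d[:,2])[:,None]
E
python3 - <<'E'
from h import *;import pickle
from rig import manip
manip.command_gripper(.06)
manip.move_to([.5918,.0765,.24],ROT)
pos,rot=manip.get_position(),manip.get_ee_rot();c=manip.camera("wrist")
pickle.dump((c,pos,rot),open("w1.pkl","wb"))
cv2.imwrite("pics/w1.png",c["image"][:,:,::-1]);print(pos,rot,ROT,manip.get_joint_positions(),manip.get_time(),manip.get_contact_force(),c["fx"],c["cx"],c["cy"])
E
```

```text
[0.59173101 0.07738436 0.2400269 ] [-2.44144221e+00 -1.97693315e+00 -2.24239829e-04] [2.44292996 1.97527153 0.        ] [1.10149706e-01 3.97382319e-01 1.70500960e+00 1.47417521e-04
 1.03914869e+00 3.19486753e-01] 2.75 [-0.72517163  0.13642843 -0.82188162] 297.3186396354542 254.4734913487254 194.23361897200826
```

View pics/w1.png

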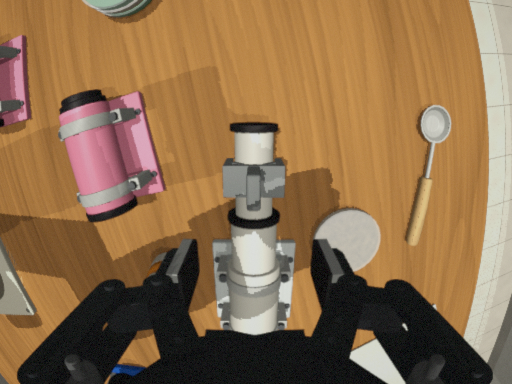

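The wrist view has the tube upright in the middle, with the saddle around (253,183), the cap at (254,127) and the collar at (254,216). I'll enlarge the saddle.

```bash
python3 - <<'E'
from h import *;import pickle
c,pos,rot=pickle.load(open("w1.pkl","rb"))
cv2.imwrite("pics/w1c.png",cv2.resize(c["image"][115:230,210:300,::-1],None,fx=5,fy=5,interpolation=cv2.INTER_CUBIC))
E
```

```text
(no output)
```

View pics/w1c.png

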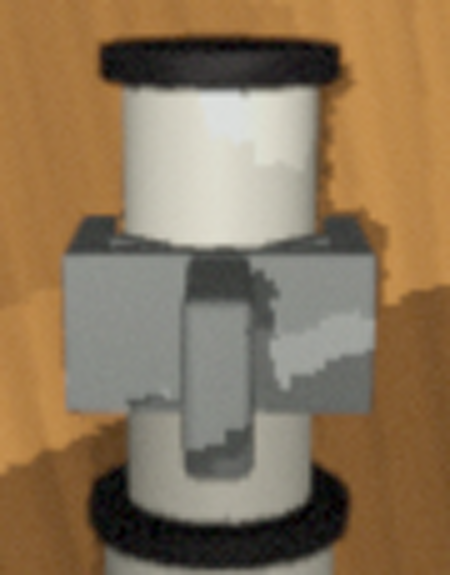

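Top face of the tab is at crop (217,388), the bridge top at (219.5,332), and the collar and cap centre columns are around 220.

```bash
python3 - <<'E'
from h import *;import pickle
c,pos,rot=pickle.load(open("w1.pkl","rb"))
px=lambda a:np.array(a)/5.+[210,115]-.4
f=lambda a,z:wcast(c,px(a),pos,rot,z)[0]
o=np.array([.5423,-.1474,0])
for n,a,z in[("tab",(217,388),.123),("tabL",(182,388),.123),("tabR",(252,388),.123),("tabT",(217,297),.123),("tabB",(217,478),.123),("bridge",(219.5,332),.085),("brL",(64,332),.085),("brR",(375,332),.085),("capTop",(220,88),.08),("capFace_top",(220,44),.08),("collarTop",(219,525),.084)]:
    p=f(a,z);q=p-o;print(n,p.round(4),"along",(q@u).round(4),"lat",(q@xt).round(4))
E
```

```text
tab [0.5914 0.0825 0.123 ] along 0.235 lat -0.0001
tabL [0.5856 0.0837 0.123 ] along 0.235 lat -0.006
tabR [0.5971 0.0812 0.123 ] along 0.235 lat 0.0057
tabT [0.5947 0.0978 0.123 ] along 0.2507 lat -0.0001
tabB [0.588  0.0668 0.123 ] along 0.219 lat -0.0002
bridge [0.5916 0.0821 0.085 ] along 0.2347 lat 0.0002
brL [0.5623 0.0884 0.085 ] along 0.2347 lat -0.0298
brR [0.6209 0.0758 0.085 ] along 0.2348 lat 0.0301
capTop [0.6014 0.1274 0.08  ] along 0.2811 lat 0.0003
capFace_top [0.6032 0.1356 0.08  ] along 0.2894 lat 0.0003
collarTop [0.583  0.0427 0.084 ] along 0.1944 lat 0.0
```

```bash
python3 - <<'E'
from h import *;import pickle
from rig import manip
p=np.array([.5915,.0823,.112])
manip.servo_line(p,ROT,rate=.1)
manip.command_gripper(0.0,f_grip=30)
print("w",manip.get_width(),manip.get_grip_force(),manip.get_contact_force().round(2),manip.get_position())
manip.servo_line(p+[0,0,.12],rate=.12)
print("w",manip.get_width(),manip.get_contact_force().round(2),manip.get_time())
manip.move_to([.481,-.349,.19],ROT)
pos,rot=manip.get_position(),manip.get_ee_rot();c=manip.camera("wrist")
cv2.imwrite("pics/w2.png",c["image"][:,:,::-1]);print(pos,manip.get_width(),manip.get_time())
E
```

```text
w 0.011605287155267688 34.63097333908081 [-0.56 -0.46  2.03] [0.5916305  0.0822973  0.11225207]
w 0.011621348883859992 [ 0.08 -0.79 -0.4 ] 5.825
[ 0.48158459 -0.34824262  0.19007852] 0.011267275339867478 7.5167
```

View pics/w2.png

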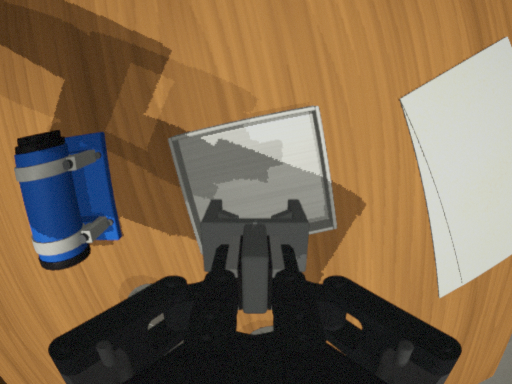

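The saddle is held at (255,240), over the tray (walls 170–335 × 107–240). Lowering it now.

```bash
python3 - <<'E'
from h import *
from rig import manip
manip.servo_line([.481,-.349,.085],ROT,rate=.08)
for z in np.arange(.080,.068,-.001):
    manip.servo_line([.481,-.349,z],rate=.03)
    f=manip.get_contact_force()
    if f[2]>3: break
print("touch",z,f.round(2),manip.get_position())
manip.command_gripper(.045)
manip.hold(.2)
manip.servo_line([.481,-.349,.20],rate=.12)
manip.hold(.2)
c=manip.camera("top");cv2.imwrite("pics/t3.png",cv2.resize(c["image"][80:250,150:470,::-1],None,fx=2.4,fy=2.4));
manip.move_to([.5,-.1,.3],ROT)
c=manip.camera("top");import pickle;pickle.dump(c,open("t3.pkl","wb"))
cv2.imwrite("pics/t4.png",cv2.resize(c["image"][120:250,340:460,::-1],None,fx=4,fy=4))
print(manip.get_time())
E
```

```text
touch 0.073 [-0.88  0.65  4.32] [ 0.48116388 -0.34910436  0.07336857]
14.225
```

View pics/t4.png

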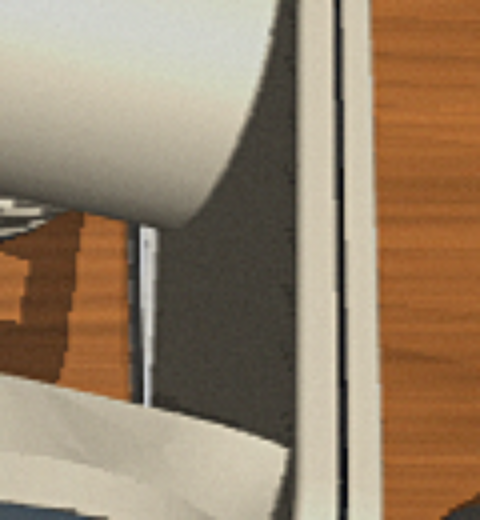

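The arm blocks that view. I'll move to the approach pose beyond the cap and check the tray from there.

```bash
cat >>h.py <<'E'
O=np.array([.5423,-.1474,0])
def P(a,z=.057): return O+a*u+[0,0,z]
E
python3 - <<'E'
from h import *
from rig import manip
manip.move_to(P(.345,.25),ROT)
manip.command_gripper(0)
a=manip.camera("top")["image"][110:250,170:470,::-1];b=manip.camera("scene")["image"][180:330,90:390,::-1]
cv2.imwrite("pics/t5.png",cv2.resize(np.vstack([a,b]),None,fx=2,fy=2,interpolation=cv2.INTER_CUBIC))
print(manip.get_time(),manip.get_position(),manip.get_contact_force().round(2))
E
```

```text
16.025 [0.6145383  0.18989872 0.25006085] [-0.84 -0.06 -0.03]
```

View pics/t5.png

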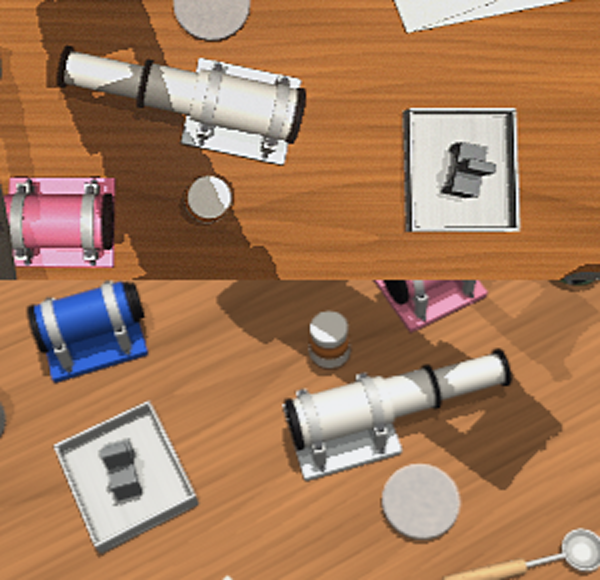

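Both views show the saddle standing upright on its legs in the tray, at about (465,170) in the top crop. The jar and dish haven't been disturbed. Now lowering beyond the cap and pushing with force monitoring.

```bash
cat >push.py <<'E'
from h import *
from rig import manip
manip.servo_line(P(.345),ROT,rate=.15)
manip.servo_line(P(.315),rate=.06)
f0=manip.get_contact_force()@u
a=.315;touch=inner=None;log=[]
while a>.125:
    st=.001 if (inner and a<.162) else .002 if (touch and not inner and touch-a>.064) else .004
    a-=st;manip.servo_line(P(a),rate=.025)
    f=manip.get_contact_force()@u-f0;log.append((round(a,4),round(f,1)))
    if touch is None and f>1: touch=a
    if touch and not inner and f>6.5:
        inner=a;print("inner home?",a,f);manip.hold(.25)
        if touch-a<.06: print("too early, stop");break
    if f>18: print("stop",a,f);break
    if manip.get_time()>45: print("time");break
print(log);print(manip.get_time(),manip.get_position(),touch,inner)
E
python3 push.py
```

```text
inner home? 0.2069999999999999 7.663694978670315
stop 0.15199999999999986 21.53848786932238
[(0.311, np.float64(-0.3)), (0.307, np.float64(0.0)), (0.303, np.float64(0.0)), (0.299, np.float64(-0.3)), (0.295, np.float64(1.8)), (0.291, np.float64(0.9)), (0.287, np.float64(0.3)), (0.283, np.float64(0.7)), (0.279, np.float64(1.6)), (0.275, np.float64(1.0)), (0.271, np.float64(0.5)), (0.267, np.float64(0.6)), (0.263, np.float64(1.0)), (0.259, np.float64(0.2)), (0.255, np.float64(0.3)), (0.251, np.float64(0.3)), (0.247, np.float64(1.1)), (0.243, np.float64(0.4)), (0.239, np.float64(0.3)), (0.235, np.float64(0.9)), (0.231, np.float64(0.7)), (0.229, np.float64(1.3)), (0.227, np.float64(1.4)), (0.225, np.float64(0.9)), (0.223, np.float64(0.9)), (0.221, np.float64(2.0)), (0.219, np.float64(0.9)), (0.217, np.float64(1.0)), (0.215, np.float64(1.5)), (0.213, np.float64(0.6)), (0.211, np.float64(4.0)), (0.209, np.float64(6.3)), (0.207, np.float64(7.7)), (0.203, np.float64(6.3)), (0.199, np.float64(5.9)), (0.195, np.float64(6.8)), (0.191, np.float64(6.4)), (0.187, np.float64(5.6)), (0.183, np.float64(6.1)), (0.179, np.float64(6.0)), (0.175, np.float64(5.9)), (0.171, np.float64(5.7)), (0.167, np.float64(5.5)), (0.163, np.float64(5.5)), (0.159, np.float64(6.9)), (0.158, np.float64(5.8)), (0.157, np.float64(7.7)), (0.156, np.float64(6.6)), (0.155, np.float64(6.9)), (0.154, np.float64(11.0)), (0.153, np.float64(16.7)), (0.152, np.float64(21.5))]
33.2833 [0.57475119 0.00392008 0.05714813] 0.295 0.2069999999999999
```

The force profile is what it should be: about 85 mm at low force, then about 57 mm at around 6 N, then a hard stop. Backing off to check.

```bash
python3 - <<'E'
from h import *
from rig import manip
manip.servo_line(P(.22),rate=.12)
manip.servo_line(P(.36,.25),rate=.25)
manip.hold(.3)
a=manip.camera("top")["image"][110:250,170:470,::-1];b=manip.camera("scene")["image"][180:330,90:390,::-1]
cv2.imwrite("pics/t6.png",cv2.resize(np.vstack([a,b]),None,fx=2,fy=2,interpolation=cv2.INTER_CUBIC))
print(manip.get_time(),manip.get_contact_force().round(2))
E
```

```text
35.5 [ 0.92  0.   -0.04]
```

View pics/t6.png

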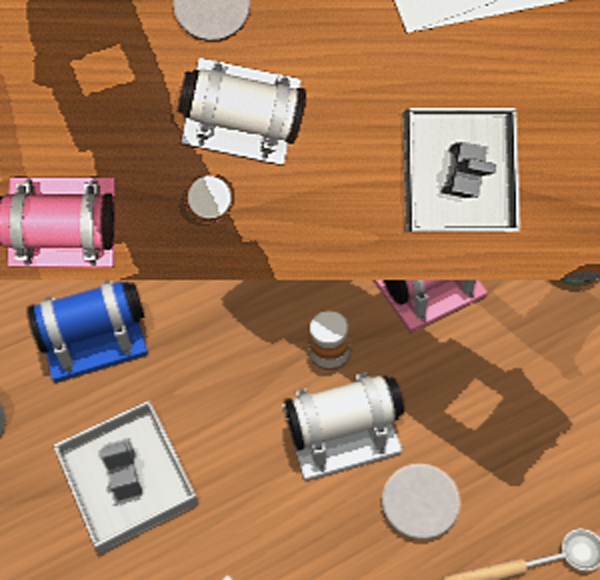

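The tube is fully closed, with its cap at (188,92) in the top crop. The saddle is upright in the tray, and the jar and dish are where they were.

```bash
python3 -c "
from rig import manip
print(manip.sign_off())"
```

```text
the job is handed in; nothing more can be done
None
```

I handed the job in at about 35.5 s of the 61 s allowed: the saddle stands on its legs in the tray and the tube is fully closed, innermost sleeve first, with peak push force about 22 N. The jar and the dish beside the tube look unmoved in the final pictures; those crops didn't show the dish stack, and sign-off returned no verdict.

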